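# Proof-load the new hanger arm with the spring scale

## Robot

A 6-joint arm with a two-finger parallel gripper is mounted at the origin on the work surface. World frame = base frame: x ahead of the robot, y to its left, z up, the work surface at z = 0. Lengths are in m, angles in rad, forces in N, time in s.
With the tool pointing down it reaches from about 0.25 to 0.8 m from the base axis. Payload 3.9 kg.
Tool frame: the origin (TCP) lies between the finger pads; the fingertips stand 22 mm ahead of it and the grasp point (between the pads) lies 3 mm ahead of it (robot.finger_overhang is the z of the fingertips in the tool frame, in m); z points along the fingers, y is the direction in which the jaws open and shut (so a half turn about z gives the same grasp; the last joint's range is limited). The gripper opens to 85 mm and grips with 20 to 120 N. Pads are 22 mm wide; open, the fingers measure 114 mm over their backs; the gripper's body (76 mm by 85 mm) begins 54 mm behind the grasp point. The pads swing forward as they close: fully open they stand 13 mm farther back than shut.
Start: joints at [-1.294, 0.26, -0.138, 1.173, 0, 1.571], TCP at [0.143, -0.505, 0.253] pointing down, gripper open.
Joint ranges: [-2.78, 2.78], [-0.83, 1.72], [-1.28, 1.37], [-1.9, 2.12], [-1.57, 1.48], [-3.14, 3.14]. Speed limits (rad/s): [2.57, 2.57, 3.14, 3.14, 3.14, 3.14].

## Interface

Orientations are given as a unit quaternion [x, y, z, w].
In Python, from workcell import robot gives the robot as it stands.
- The arm moves only by the tool step_arm, never from a script. Its argument "steps" is a list of rows, each a list of 4 numbers: the shift along the tool's x, y, z in cm, then the turn about the tool's z in rad. In form: [[dx, dy, dz, roll], ...]. A call has 1 to 12 rows; each row shifts and turns the pose as measured when the row begins, along the tool's axes as they then stand; what a row does not reach is not made up. A row lasts 1/8 s, in which the tool goes at most 62.5 mm and 10.7 degrees, less where a joint would pass 70% of its speed; a pose out of reach is approached as far as the arm can. A call with a gripper value outside its range is refused whole. "claw" is the closure, from -1 (fully open) to 1 (shut), set as the call begins (left out, the last holds). The fingers move at their own pace and stop on an object; "force" is the grip in N (left out, the last holds). Time passes only in rows, so rows that do not move let the fingers close. It gives the time, the measured TCP pose, the force and the opening at its end, in the units of the state.
- robot.get_state(): the state, without advancing time (a new reading comes with each control period).
- robot.grab_frame(name): name is "scene" or "side" or "wrist"; returns the picture (420x560x3 uint8, red, green, blue); there is no depth.
- robot.camera_info(name): a dict with "K" (3x3 intrinsics, pixels), "dist_coeffs" ([k1, k2, p1, p2, k3] as OpenCV has them; the pictures are not rectified), "rvec" (rotation vector, rad) and "tvec" (3), from world to camera coordinates, as OpenCV has them. Camera axes: x right, y down, z forward; pixel columns grow to the right and rows downward; lengths in m; the calibration is good to about 2 mm. A picture is of the moment at which its call begins: read the wrist's pose just before it. camera_info takes no time and is no camera call; for the wrist camera it gives the pose at the moment of the call.
- robot.job_done(): hands the job in, once; it reports no verdict.
The state is a dict: "time": time; "joint_positions": joint angles; "joint_velocities": joint speeds; "tau": joint torques, N m; "position": TCP position; "tool_rot": TCP orientation; "force": force on the tool from outside, world axes, zero at the start; "torque": the same for the moment, N m; "gripper_width": finger opening in m.
Only numpy, scipy, OpenCV 4.12 (cv2) and the standard library are available. Lean on these libraries where they do the work, as an engineer would, in place of code of your own. Each camera call takes 0.05 s, during which the arm holds its last target. There are 200 camera calls.

## Task

The fold-out hanger arm is newly screwed to the cubby, so proof-load it with the spring scale that hangs from it: pull the scale's orange hook down until the yellow disc stands between the two green rings (1.5 kg), and hold it there for two seconds. Then ease the hook all the way back up to zero without letting it spring back, and let go of it. Never pull as far as the red ring, and leave everything else on the shelf where it is.

Things in the scene. Friction and masses are not known exactly. Their poses are not given: they have to be found in the camera images.
- cubby: Open black melamine cubby, fixed on the black shelf. Origin: on the shelf (z = 0), straight under the hanging scale's axis; at yaw 0 x points away from the robot; y points to the cubby, z up. It is 240 mm deep, 288 wide, 460 high and spans x -30 to 210 mm, y 110 to 398 mm, so its side face is 110 mm from the scale's axis.
- hanger (a point): Point on the fold-out aluminium hanger arm from which the scale hangs, 410 mm above the cubby's origin. The arm, a fixed 12 mm round bar, juts along -y from the cubby's side face (110 mm away) and ends 58 mm beyond this point in a tip turned up 20 mm.
- lip (a point): Centre of the lower lip of the spring scale, a 29 mm round, 190 mm long upright tube above the hook (upper half aluminium, lower half clear). It is 55 mm above and 26 mm behind (+x) the point prong at rest, so a gripper held upright over the prong meets the tube; tilted about 40 degrees, its body leaning to -x of the cubby, it is clear.
- prong (a point): Where to hold the orange hook: on the centre line of its upright front prong (10 mm round bar), 15 mm below the tip, 26 mm in front (-x) of the scale's axis, 150 mm above the shelf at rest; moves with the hook. Hook: 62 mm wide, 80 high, in the cubby's x-z plane; below this point it rounds a bow (radius 26, open above, lowest 49 mm below here) back to the neck on the axis.
- hook (a joint): How far the hook is drawn down, m: 0 at rest (top stop), 0.09 bottom stop. The yellow disc (24 mm wide, 4 thick) in the scale's clear half moves with it: midway between the green rings (centres 0.052 and 0.068, 3 mm thick) at 0.060; red ring, the limit, at 0.080. Spring 240 N/m, about 1 N at rest, 15 N at 0.060. Lightly damped: let go while drawn out it snaps up.
- scale (a joint): Swing of the scale with its hook about the hanger arm, rad: 0 = straight down, positive = hook towards the robot's side (-x of the cubby), at most 0.3 either way. It swings freely, settling in about 2 s, but not sideways.
- bottle: Closed teal pump bottle with white press top, 68 mm wide, 196 mm high, loose; origin at the centre of its underside. To be left alone. (A two-tier grey plastic caddy, 160 x 240 mm, 194 mm high, stands fixed at the far right corner of the shelf, well clear of the work.)
- peg_tin: Round aluminium peg tin with lid and wooden knob, 100 mm wide, 127 mm high, loose; origin at the centre of its underside. To be left alone.
- funnel: Mint silicone funnel, folded flat, 120 mm wide, 37 mm high, with a hanging tab reaching 87 mm from its centre; loose; origin at the centre of its underside. To be left alone.
- brush: Bamboo scrubbing brush lying bristles down, 150 x 48 mm, 38 mm high, long side along its x, loose; origin at the centre of its underside. To be left alone.

How it is judged:
On the way:
1. the hook is drawn down so that the disc stands between the green rings, and held there (judged: 1.5 s on end within 6 mm of the middle) (value of joint hook between 0.054 and 0.066 m), for 1.5 s.
At the end, for the whole second after the job is handed in: The hook is back at its top stop (within 5 mm) and still, the scale hangs down (within 0.15 rad), and bottle, tin, funnel and brush are within 30 mm of where they were (value of joint hook below 0.005 m and velocity of joint hook between -0.02 and 0.02 m/s and value of joint scale between -0.15 and 0.15 rad and distance of each of bottle, peg_tin, funnel, brush from where it was at the start of the episode below 0.03 m); the robot touches nothing.
It fails at once if the disc reaches the red ring (hook drawn beyond 78 mm) (value of joint hook above 0.078 m).
It fails at once if the hook springs back (moves up faster than 0.4 m/s) (velocity of joint hook below -0.4 m/s).
It fails at once if the bottle, tin, funnel or brush is moved more than 30 mm (distance of any of bottle, peg_tin, funnel, brush from where it was at the start of the episode above 0.03 m).
It also fails if it takes over 50 s, if anything falls off the work surface, if the arm or the gripper's body presses on something with over 40 N, if the wrist force passes 120 N, or if a joint passes its speed limit or range.

## Working session

There is one attempt and no reset: what is moved stays moved. The work goes in short steps, Python scripts to look and compute and a tool call to move; the robot and the scene stay as the last step left them, time stands still between calls to the robot, and variables do not carry over. Pictures are saved under pics/ and viewed, about 8 in all and at most 12, crops included, and the job is handed in when it is done.

Besides the shell and the picture viewer there is one more tool, called after ">>>" in YAML: its name, and indented under it one key for each argument. step_arm: Moves the arm, as the interface text tells. Its arguments: {"type":"object","properties":{"steps":{"type":"array","items":{"type":"array","items":{"type":"number"}}},"claw":{"type":"number"},"force":{"type":"number"}},"required":["steps"]}

```bash
mkdir -p pics; ls
python3 - <<'E'
from workcell import robot
import cv2,numpy as np
print(robot.get_state())
ims=[]
for n in("scene","side"):
    im=robot.grab_frame(n)[:,:,::-1]; cv2.imwrite(f"pics/{n}0.png",im)
    c=robot.camera_info(n);R=cv2.Rodrigues(np.array(c["rvec"]))[0]
    print(n,np.array(c["K"]).round(1).tolist(),c["dist_coeffs"],"campos",-R.T@np.array(c["tvec"]).ravel(),"fwd",R[2])
E
```

```text
pics
{'time': 0.0, 'joint_positions': array([-1.29399308e+00,  2.60689420e-01, -1.39378072e-01,  1.17268695e+00,
        3.78271432e-05,  1.57079669e+00]), 'joint_velocities': array([ 0.00121542,  0.0008653 ,  0.00067381, -0.00065144,  0.00088558,
       -0.00108246]), 'tau': array([ 1.36571118e-03, -4.05679750e+01,  2.53920811e+01,  1.89570012e-02,
        2.05114679e-04, -4.04743076e-06]), 'position': array([ 0.14331003, -0.50440025,  0.25245861]), 'tool_rot': array([ 9.90437326e-01,  1.37959935e-01, -1.16338164e-04, -9.72302881e-04]), 'force': array([ 0.58336964, -1.01914613, -0.60007732]), 'torque': array([ 0.00327929, -0.02799173, -0.0358355 ]), 'gripper_width': 0.08533344453356567}
scene [[417.6, 0.0, 274.4], [0.0, 417.6, 216.8], [0.0, 0.0, 1.0]] [-0.05176467  0.          0.          0.          0.        ] campos [ 1.24522549 -0.01474541  0.66346176] fwd [-0.84930261 -0.11242437 -0.51579631]
side [[495.7, 0.0, 270.8], [0.0, 495.7, 210.9], [0.0, 0.0, 1.0]] [-0.17799719  0.          0.          0.          0.        ] campos [-0.03221582  0.46869941  1.07744743] fwd [ 0.50812631 -0.47711798 -0.71705375]
```

View pics/scene0.png

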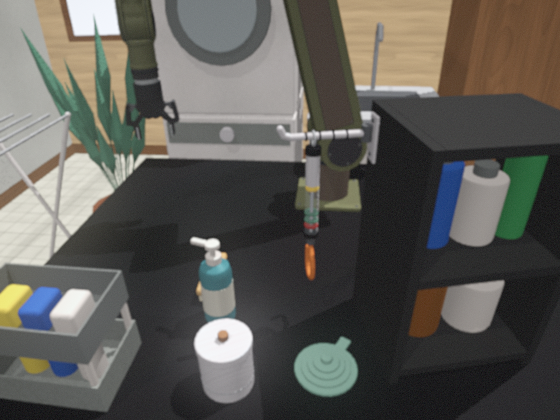

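View pics/side0.png

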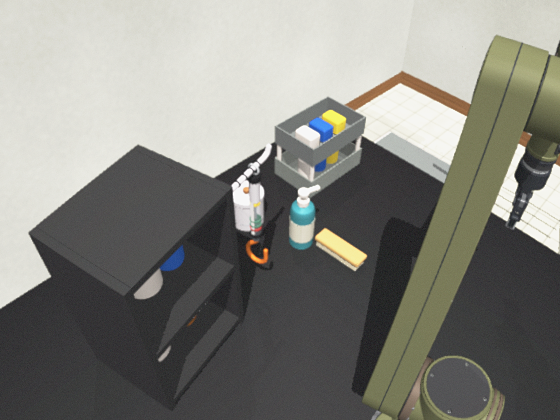

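The scene view shows the scale at about (311,190) and its hook at (310,260). The cubby is on the right, and the bottle, tin and funnel are nearer the camera. In the side view the hook is at about (259,253), with the bottle and brush to its right. I'll enlarge both views.

Run:
```python
import cv2,numpy as np
a=cv2.imread("pics/scene0.png")[120:290,270:370]; b=cv2.imread("pics/side0.png")[140:280,215:325]
f=lambda i,s:cv2.resize(i,None,fx=s,fy=s,interpolation=cv2.INTER_CUBIC)
A=f(a,3.5);B=f(b,3.5);C=np.zeros((600,A.shape[1]+B.shape[1]+5,3),np.uint8);C[:A.shape[0],:A.shape[1]]=A;C[:B.shape[0],A.shape[1]+5:]=B
for k in range(0,600,70): cv2.putText(C,str(120+k//7*2),(0,k+5),0,.35,(0,255,255));cv2.putText(C,str(140+k//7*2),(360,k+5),0,.35,(0,255,255))
cv2.imwrite("pics/crop0.png",C)
```

```text
(no output)
```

View pics/crop0.png

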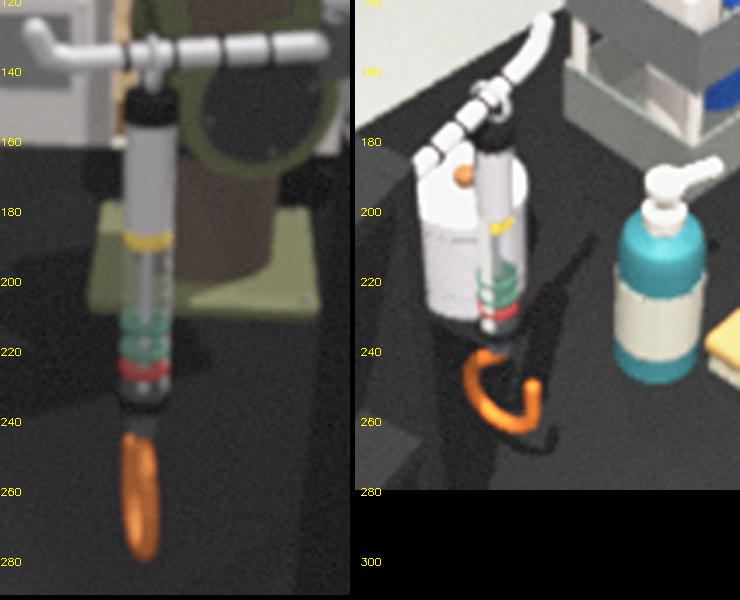

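```bash
cat > h.py <<'E'
from workcell import robot
import cv2,numpy as np
from scipy.optimize import least_squares
from scipy.spatial.transform import Rotation as Ro
def proj(n,P):
    c=robot.camera_info(n)
    return cv2.projectPoints(np.array(P,float).reshape(-1,1,3),np.array(c["rvec"]),np.array(c["tvec"]),np.array(c["K"]),np.array(c["dist_coeffs"]))[0].reshape(-1,2)
def ground(n,uv,z):
    c=robot.camera_info(n);R=cv2.Rodrigues(np.array(c["rvec"]))[0];o=-R.T@np.array(c["tvec"]).ravel()
    u=cv2.undistortPoints(np.array([[uv]],float),np.array(c["K"]),np.array(c["dist_coeffs"])).ravel()
    d=R.T@np.array([*u,1]);return o+d*(z-o[2])/d[2]
def W(p,q):
    p3=np.atleast_2d(p);c,s=np.cos(q[2]),np.sin(q[2])
    return np.c_[q[0]+c*p3[:,0]-s*p3[:,1],q[1]+s*p3[:,0]+c*p3[:,1],p3[:,2]]
E
python3 - <<'E'
from h import *
obs=[("scene",(0,0,.41),(312.9,135)),("scene",(0,0,.205),(311.2,236)),("scene",(-.03,.11,.46),(372,100)),("scene",(.21,.11,.46),(435,152)),
("side",(-.026,0,.165),(266.5,249.4)),("side",(.21,.11,.46),(140,147)),("side",(-.03,.11,.46),(232,188)),("side",(.21,.398,.46),(36,232)),("side",(-.03,.398,.46),(126,290)),("side",(0,0,.205),(255,235))]
def res(q): return np.concatenate([proj(n,W(p,q))[0]-uv for n,p,uv in obs])
s=least_squares(res,[.5,0,0],loss="soft_l1");print(s.x);print(res(s.x).reshape(-1,2).round(1))
q=s.x
for nm,p in (("prong",(-.026,0,.15)),("lip",(0,0,.205))): print(nm,W(p,q)[0])
for n,uv,z,nm in (("scene",(214,246),.19,"bottle top"),("side",(302,240),0.01,"bottle base"),("side",(341,245),.038,"brush"),("scene",(223,336),.127,"tin"),("scene",(326,365),.03,"funnel")): print(nm,ground(n,uv,z))
E
```

```text
[ 0.5551687  -0.03511508  0.25211861]
[[ 0.4  1.4]
 [-0.7 -0.6]
 [-0.4 -0.4]
 [-1.  -1.4]
 [-0.8 -0.1]
 [-2.3 -2.9]
 [ 1.3 -1.9]
 [-8.2  1.2]
 [-1.3  6.5]
 [ 1.2 -1.1]]
prong [ 0.52999066 -0.04160094  0.15      ]
lip [ 0.5551687  -0.03511508  0.205     ]
bottle top [ 0.58721732 -0.2240641   0.19      ]
bottle base [ 0.57929815 -0.22643253  0.01      ]
brush [ 0.47621606 -0.27270978  0.038     ]
tin [ 0.75961716 -0.17222711  0.127     ]
funnel [0.72272597 0.00573265 0.03      ]
```

>>> step_arm:
  steps:
    - [0,0,-5.5,0]
    - [0,0,-5.5,0]
    - [0,0,-5.5,0]
    - [0,0,-5.5,0]
    - [0,0,-5.5,0]
    - [0,0,-5.5,0]

```text
time: 0.85
position: [0.1419, -0.4995, 0.5719]
tool_rot: [0.99, 0.138, -0.0, -0.002]
force: [-29.9, 103.2, 0.4]
gripper_width: 0.0852
```

>>> step_arm:
  steps:
    - [2,-5,0,0]
    - [2,-5,0,0]
    - [2,-5,0,0]
    - [2,-5,0,0]
    - [2,-5,0,0]
    - [2,-5,0,0]

```text
time: 1.6
position: [0.1804, -0.1849, 0.5691]
tool_rot: [0.991, 0.135, 0.002, 0.006]
force: [0.8, 0.7, 0.1]
gripper_width: 0.0855
```

```bash
cat >> h.py <<'E'
def st():
    s=robot.get_state();M=Ro.from_quat(s["tool_rot"]).as_matrix()
    print("t",round(s["time"],2),"q",s["joint_positions"].round(2),"p",s["position"].round(4),"F",s["force"].round(1),"w",round(s["gripper_width"],4))
    z=M[:,2];print("x",M[:,0].round(3),"y",M[:,1].round(3),"z",z.round(3),"tilt",np.degrees(np.arccos(-z[2])).round(1),"az",np.arctan2(z[1],z[0]).round(2))
    return s,M
E
python3 -c "
from h import *;st()"
```

```text
t 1.6 q [-0.79 -0.14  0.27  1.97 -0.    2.08] p [ 0.1804 -0.1849  0.5691] F [0.8 0.7 0.1] w 0.0855
x [0.964 0.267 0.003] y [ 0.267 -0.964  0.012] z [ 0.005 -0.01  -1.   ] tilt 0.7 az -1.09
```

>>> step_arm:
  steps:
    - [0,0,0,-0.18]
    - [0,0,0,-0.18]
    - [0,0,0,-0.18]
    - [0,0,0,-0.18]
    - [0,0,0,-0.18]
    - [0,0,0,-0.18]
    - [0,0,0,-0.18]
    - [0,0,0,-0.18]
    - [0,0,0,-0.18]

```text
time: 2.72
position: [0.1788, -0.1789, 0.5687]
tool_rot: [0.561, 0.828, -0.002, 0.005]
force: [1.1, -0.4, -0.7]
gripper_width: 0.0856
```

>>> step_arm:
  steps:
    - [0,0,0,-0.18]
    - [0,0,0,-0.18]
    - [0,0,0,-0.18]
    - [0,0,0,-0.18]
    - [0,0,0,-0.18]
    - [0,0,0,-0.18]
    - [0,0,0,-0.18]
    - [0,0,0,-0.18]
    - [0,0,0,-0.1]
  claw: -0.2

```text
time: 3.85
position: [0.1778, -0.178, 0.5669]
tool_rot: [-0.199, 0.98, -0.003, 0.0]
force: [-0.6, 0.4, 0.8]
gripper_width: 0.0512
```

```bash
python3 -c "
from h import *;st()"
```

```text
t 3.85 q [-0.78 -0.15  0.26  1.97 -0.   -1.18] p [ 0.1778 -0.178   0.5669] F [-0.6  0.4  0.8] w 0.0512
x [-0.921 -0.391  0.001] y [-0.391  0.921 -0.006] z [ 0.002 -0.006 -1.   ] tilt 0.3 az -1.29
```

>>> step_arm:
  steps:
    - [-2,0.8,0,0]
    - [-4,1.5,0,0]
    - [-5,2,0,0]
    - [-5,2,0,0]
    - [-5,2,0,0]
    - [-5,2,0,0]
    - [-5,2,0,0]
    - [-5,2,0,0]
    - [-4,1.5,0,0]
    - [-2,0.8,0,0]
    - [0,0,0,0.15]

```text
time: 5.22
position: [0.5111, 0.1503, 0.5583]
tool_rot: [-0.122, 0.992, -0.005, -0.004]
force: [-0.5, -0.2, 0.1]
gripper_width: 0.0511
```

```bash
python3 -c "
from h import *;st()"
```

```text
t 5.22 q [ 0.29  0.41  0.92  2.09 -0.01  0.05] p [0.5111 0.1503 0.5583] F [-0.5 -0.2  0.1] w 0.0511
x [-0.97  -0.242  0.009] y [-0.243  0.97  -0.009] z [-0.006 -0.011 -1.   ] tilt 0.7 az -2.1
```

>>> step_arm:
  steps:
    - [-1,0,-3,0]
    - [-1,0,-4,0]
    - [-1,0,-4,0]
    - [-1,0,-4,0]
    - [0,0,0,0]

```text
time: 5.85
position: [0.5026, 0.1471, 0.6088]
tool_rot: [-0.122, 0.991, 0.004, 0.05]
force: [-0.1, 0.6, 0.5]
gripper_width: 0.0514
```

```bash
python3 -c "
from h import *;st()"
```

```text
t 5.85 q [ 0.29  0.38  1.03  2.12 -0.01  0.04] p [0.5026 0.1471 0.6088] F [-0.1  0.6  0.5] w 0.0514
x [-0.965 -0.242 -0.101] y [-0.243  0.97  -0.005] z [ 0.099  0.02  -0.995] tilt 5.8 az 0.2
```

>>> step_arm:
  steps:
    - [-2,0,-5,0]
    - [-2,0,-5,0]
    - [-2,0,-5,0]
    - [-2,0,-5,0]
    - [-2,0,-5,0]
    - [-2,0,-5,0]
    - [0,0,0,0]

```text
time: 6.72
position: [0.4793, 0.1368, 0.7071]
tool_rot: [-0.121, 0.977, 0.023, 0.172]
force: [0.1, -0.9, -0.5]
gripper_width: 0.0517
```

```bash
python3 -c "
from h import *;st()"
```

```text
t 6.72 q [ 0.28  0.29  1.18  2.12 -0.01  0.04] p [0.4793 0.1368 0.7071] F [ 0.1 -0.9 -0.5] w 0.0517
x [-0.912 -0.228 -0.342] y [-0.244  0.97   0.004] z [ 0.331  0.087 -0.94 ] tilt 20.0 az 0.26
```

>>> step_arm:
  steps:
    - [-3,0,-5,0]
    - [-3,0,-5,0]
    - [-3,0,-5,0]
    - [-3,0,-5,0]
    - [-3,0,-5,0]
    - [-3,0,-5,0]
    - [-3,0,-5,0]
    - [-3,0,-5,0]
    - [0,0,0,0]

```text
time: 7.85
position: [0.4057, 0.1109, 0.8342]
tool_rot: [-0.116, 0.937, 0.046, 0.326]
force: [1.1, 0.2, 0.4]
gripper_width: 0.0514
```

```bash
python3 -c "
from h import *;st()"
```

```text
t 7.85 q [ 0.27  0.15  1.37  2.12 -0.    0.02] p [0.4057 0.1109 0.8342] F [1.1 0.2 0.4] w 0.0514
x [-0.76  -0.188 -0.622] y [-0.248  0.969  0.011] z [ 0.601  0.163 -0.783] tilt 38.5 az 0.26
```

>>> step_arm:
  steps:
    - [0,-1.5,0,0]
    - [0,-3,0,0]
    - [0,-4,0,0]
    - [0,-4,0,0]
    - [0,-3,0,0]
    - [0,-1.5,0,0]
    - [1,0,1.2,0]
    - [2,0,2.5,0]
    - [3,0,3.7,0]
    - [3,0,3.7,0]
    - [2,0,2.5,0]
    - [1,0,1.2,0]

```text
time: 9.35
position: [0.4542, -0.0583, 0.614]
tool_rot: [-0.115, 0.936, 0.047, 0.33]
force: [0.1, 0.1, 0.3]
gripper_width: 0.0513
```

```bash
python3 -c "
from h import *;st()"
```

```text
t 9.35 q [-0.37 -0.22  0.09  1.3   0.38 -0.5 ] p [ 0.4542 -0.0583  0.614 ] F [0.1 0.1 0.3] w 0.0513
x [-0.756 -0.184 -0.628] y [-0.245  0.969  0.012] z [ 0.606  0.163 -0.778] tilt 38.9 az 0.26
```

>>> step_arm:
  steps:
    - [1,0,1.2,0]
    - [2,0,2.5,0]
    - [3,0,3.7,0]
    - [3,0,3.7,0]
    - [3,0,3.7,0]
    - [3,0,3.7,0]
    - [3,0,3.7,0]
    - [2,0,2.5,0]
    - [1.3,0,1.6,0]
    - [0.6,0,0.8,0]
    - [0,0,0,0]

```text
time: 10.72
position: [0.4455, -0.0522, 0.2419]
tool_rot: [-0.113, 0.939, 0.05, 0.321]
force: [0.4, 1.2, 0.6]
gripper_width: 0.0514
```

```bash
cat > go.py <<'E'
from h import *
s,M=st()
P=np.array([.530,-.0416,.150]);g=s["position"]+.003*M[:,2]
print("to prong, tool cm",(M.T@(P-g)*100).round(2)," down/cm",(M.T@[0,0,-1]).round(3))
E
python3 go.py
python3 - <<'E'
from h import *
cv2.imwrite("pics/w1.png",robot.grab_frame("wrist")[:,:,::-1])
print(proj("wrist",[[.530,-.0416,.150],[.530,-.0416,.165]]))
E
```

```text
t 10.72 q [-0.36 -0.21 -0.88  0.34  0.37 -0.49] p [ 0.4455 -0.0522  0.2419] F [0.4 1.2 0.6] w 0.0514
x [-0.769 -0.18  -0.614] y [-0.244  0.969  0.022] z [ 0.591  0.167 -0.789] tilt 37.9 az 0.28
to prong, tool cm [-1.05 -1.24 12.12]  down/cm [ 0.614 -0.022  0.789]
[[263.2212753  223.82560215]
 [263.11388077 242.53935813]]
```

View pics/w1.png

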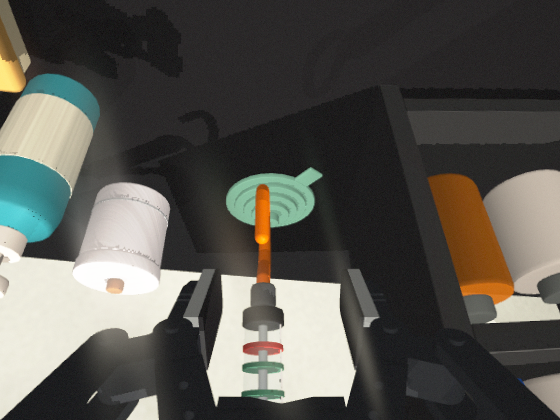

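The wrist picture puts the prong tip at about (262,241); the projection predicted (263,242), so the fit holds. The jaws sit either side at x of about 210 and 350. I'll go in.

>>> step_arm:
  steps:
    - [-1,-1.2,0,0]
    - [0,0,1.5,0]
    - [0,0,2.5,0]
    - [0,0,2.5,0]
    - [0,0,1.5,0]
    - [0,0,1,0]
    - [0,0,0,0]

```text
time: 11.65
position: [0.5267, -0.0544, 0.1904]
tool_rot: [-0.114, 0.935, 0.044, 0.332]
force: [-0.3, -0.2, -0.4]
gripper_width: 0.0514
```

```bash
python3 go.py
```

```text
t 11.65 q [-0.29  0.   -0.9   0.06  0.33 -0.42] p [ 0.5267 -0.0544  0.1904] F [-0.3 -0.2 -0.4] w 0.0514
x [-0.753 -0.184 -0.632] y [-0.243  0.97   0.007] z [ 0.612  0.158 -0.775] tilt 39.2 az 0.25
to prong, tool cm [2.07 1.13 3.23]  down/cm [ 0.632 -0.007  0.775]
```

>>> step_arm:
  steps:
    - [1,0.6,0,0]
    - [1,0.5,0,0]
    - [0,0,0,0]
    - [0,0,0,0]

```text
time: 12.15
position: [0.5074, -0.0473, 0.1783]
tool_rot: [-0.114, 0.935, 0.044, 0.333]
force: [0.4, 0.8, 0.6]
gripper_width: 0.051
```

```bash
python3 go.py
```

```text
t 12.15 q [-0.28 -0.01 -0.96  0.01  0.33 -0.42] p [ 0.5074 -0.0473  0.1783] F [0.4 0.8 0.6] w 0.051
x [-0.752 -0.184 -0.633] y [-0.242  0.97   0.006] z [ 0.613  0.157 -0.774] tilt 39.3 az 0.25
to prong, tool cm [-0.01 -0.01  3.37]  down/cm [ 0.633 -0.006  0.774]
```

>>> step_arm:
  steps:
    - [0,0,0.8,0]
    - [0,0,0.8,0]
    - [0,0,0.8,0]
    - [0,0,0.8,0]
    - [0,0,0,0]
    - [0,0,0,0]

```text
time: 12.9
position: [0.5294, -0.042, 0.1518]
tool_rot: [-0.114, 0.935, 0.044, 0.333]
force: [-0.4, -0.1, -0.7]
gripper_width: 0.0515
```

```bash
python3 go.py;python3 - <<'E'
from h import *
a=robot.grab_frame("side")[:,:,::-1][140:300,190:320];b=robot.grab_frame("wrist")[:,:,::-1]
A=cv2.resize(a,None,fx=2.6,fy=2.6,interpolation=2);C=np.zeros((420,340+560,3),np.uint8);C[:416,:338]=A;C[:,340:]=b
cv2.imwrite("pics/c2.png",C[:,:800])
E
```

```text
t 12.9 q [-0.25  0.07 -0.97 -0.09  0.31 -0.39] p [ 0.5294 -0.042   0.1518] F [-0.4 -0.1 -0.7] w 0.0515
x [-0.752 -0.184 -0.633] y [-0.242  0.97   0.006] z [ 0.613  0.158 -0.774] tilt 39.3 az 0.25
to prong, tool cm [ 0.06  0.02 -0.11]  down/cm [ 0.633 -0.006  0.774]
```

View pics/c2.png

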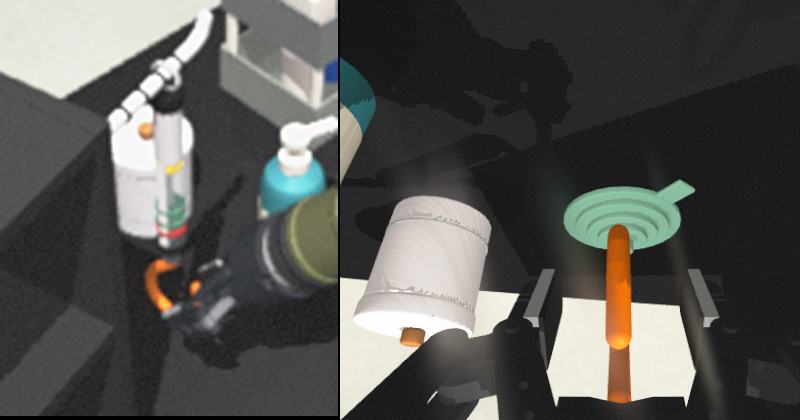

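The prong lies centred between the pads (wrist view, x of about 618, tip at y of about 345), and the scale hangs straight. I'll close the jaws.

>>> step_arm:
  steps:
    - [0,0,0,0]
    - [0,0,0,0]
    - [0,0,0,0]
    - [0,0,0,0]
    - [0,0,0,0]
    - [0,0,0,0]
  claw: 1
  force: 70

```text
time: 13.75
position: [0.5294, -0.043, 0.1528]
tool_rot: [-0.114, 0.935, 0.042, 0.334]
force: [-0.7, -0.9, -0.9]
gripper_width: 0.008
```

```bash
python3 go.py
```

```text
t 13.75 q [-0.25  0.07 -0.97 -0.09  0.31 -0.39] p [ 0.5294 -0.043   0.1528] F [-0.7 -0.9 -0.9] w 0.008
x [-0.751 -0.184 -0.634] y [-0.241  0.971  0.003] z [ 0.615  0.155 -0.773] tilt 39.4 az 0.25
to prong, tool cm [ 0.11  0.13 -0.03]  down/cm [ 0.634 -0.003  0.773]
```

>>> step_arm:
  steps:
    - [0.2,0,0.23,0]
    - [0.32,0,0.39,0]
    - [0.32,0,0.39,0]
    - [0.32,0,0.39,0]
    - [0.32,0,0.39,0]
    - [0.2,0,0.23,0]
    - [0,0,0,0]

```text
time: 14.62
position: [0.5351, -0.0418, 0.1302]
tool_rot: [-0.116, 0.932, 0.043, 0.341]
force: [0.1, 2.0, 5.8]
gripper_width: 0.0079
```

```bash
python3 go.py
```

```text
t 14.62 q [-0.25  0.13 -1.01 -0.21  0.32 -0.39] p [ 0.5351 -0.0418  0.1302] F [0.1 2.  5.8] w 0.0079
x [-0.741 -0.186 -0.645] y [-0.246  0.969  0.002] z [ 0.625  0.16  -0.764] tilt 40.2 az 0.25
to prong, tool cm [-0.91  0.14 -2.13]  down/cm [ 0.645 -0.002  0.764]
```

>>> step_arm:
  steps:
    - [0.2,0,0.17,0]
    - [0.4,0,0.34,0]
    - [0.45,0,0.38,0]
    - [0.45,0,0.38,0]
    - [0.45,0,0.38,0]
    - [0.4,0,0.34,0]
    - [0.2,0,0.17,0]
    - [0,0,0,0]

```text
time: 15.62
position: [0.5468, -0.039, 0.1117]
tool_rot: [-0.123, 0.923, 0.047, 0.361]
force: [0.3, 3.8, 9.8]
gripper_width: 0.0079
```

```bash
python3 go.py;python3 - <<'E'
from h import *
a=robot.grab_frame("scene")[:,:,::-1][120:330,250:390]
A=cv2.resize(a,None,fx=2.8,fy=2.8,interpolation=2)
b=robot.grab_frame("side")[:,:,::-1][150:310,200:320];B=cv2.resize(b,None,fx=3.3,fy=3.3,interpolation=2)
C=np.zeros((590,800,3),np.uint8);C[:A.shape[0],:A.shape[1]]=A;C[:B.shape[0],400:400+B.shape[1]]=B[:590,:400]
cv2.imwrite("pics/c3.png",C)
E
```

```text
t 15.62 q [-0.26  0.2  -1.06 -0.37  0.34 -0.4 ] p [ 0.5468 -0.039   0.1117] F [0.3 3.8 9.8] w 0.0079
x [-0.709 -0.193 -0.679] y [-0.261  0.965 -0.001] z [ 0.655  0.176 -0.734] tilt 42.8 az 0.26
to prong, tool cm [-1.36  0.18 -4.26]  down/cm [0.679 0.001 0.734]
```

View pics/c3.png

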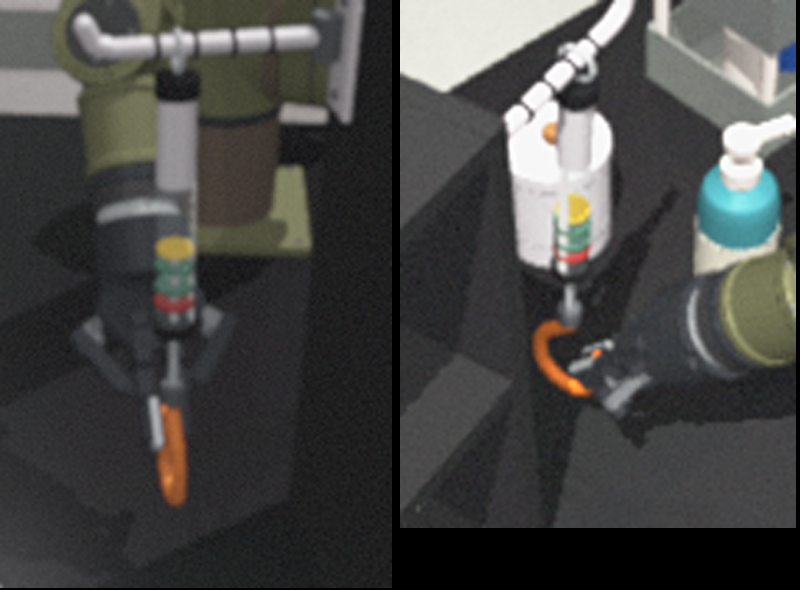

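>>> step_arm:
  steps:
    - [0.5,0,0,0]
    - [0.6,0,0.1,0]
    - [0.6,0,0.1,0]
    - [0.6,0,0.1,0]
    - [0.5,0,0,0]

```text
time: 16.35
position: [0.5441, -0.0397, 0.1047]
tool_rot: [-0.13, 0.914, 0.051, 0.38]
force: [0.9, 4.8, 12.3]
gripper_width: 0.0078
```

```bash
python3 go.py;python3 - <<'E'
from h import *
for i in range(3): robot.grab_frame("scene")
st()
E
```

```text
t 16.35 q [-0.28  0.23 -1.11 -0.48  0.38 -0.42] p [ 0.5441 -0.0397  0.1047] F [ 0.9  4.8 12.3] w 0.0078
x [-0.677 -0.199 -0.708] y [-0.277  0.961 -0.005] z [ 0.682  0.193 -0.706] tilt 45.1 az 0.28
to prong, tool cm [-2.22  0.18 -4.5 ]  down/cm [0.708 0.005 0.706]
t 16.5 q [-0.28  0.23 -1.11 -0.48  0.38 -0.42] p [ 0.5438 -0.0398  0.1045] F [-0.5  4.1 12. ] w 0.0081
x [-0.678 -0.199 -0.708] y [-0.277  0.961 -0.005] z [ 0.681  0.192 -0.706] tilt 45.1 az 0.28
```

>>> step_arm:
  steps:
    - [0.9,0,0.1,0]
    - [0.9,0,0.1,0]
    - [0.8,0,0.1,0]

```text
time: 16.88
position: [0.5393, -0.041, 0.0947]
tool_rot: [-0.136, 0.907, 0.054, 0.394]
force: [0.9, 5.2, 15.7]
gripper_width: 0.0076
```

```bash
python3 go.py;python3 - <<'E'
from h import *
a=robot.grab_frame("scene")[:,:,::-1][170:330,250:390]
cv2.imwrite("pics/c4.png",cv2.resize(a,None,fx=3.7,fy=3.7,interpolation=2))
st()
E
```

```text
t 16.88 q [-0.3   0.28 -1.16 -0.59  0.42 -0.44] p [ 0.5393 -0.041   0.0947] F [ 0.9  5.2 15.7] w 0.0076
x [-0.653 -0.205 -0.729] y [-0.29   0.957 -0.009] z [ 0.7    0.206 -0.684] tilt 46.8 az 0.29
to prong, tool cm [-3.41  0.16 -4.74]  down/cm [0.729 0.009 0.684]
t 16.93 q [-0.3   0.28 -1.16 -0.6   0.42 -0.44] p [ 0.5387 -0.0411  0.0941] F [ 1.7  4.7 14.3] w 0.0075
x [-0.653 -0.205 -0.729] y [-0.29   0.957 -0.009] z [ 0.699  0.206 -0.685] tilt 46.8 az 0.29
```

View pics/c4.png

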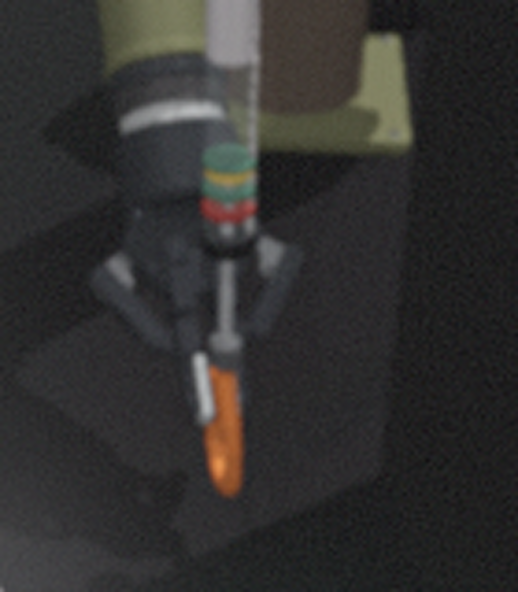

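The yellow disc (y of about 178) stands between the green rings (y of about 157 and 190). The hook is at about 0.059–0.062 m. I'll hold here, because camera calls keep the last target.

Run:
```python
from h import *
for i in range(45):
    robot.grab_frame("scene")
    if i%15==0: print(robot.get_state()["position"])
st()
```

```text
[ 0.53883407 -0.04111452  0.09420208]
[ 0.53926903 -0.04097436  0.09479462]
[ 0.53929547 -0.04099605  0.09483336]
t 19.18 q [-0.3   0.28 -1.16 -0.59  0.42 -0.44] p [ 0.5393 -0.041   0.0948] F [ 1.6  4.5 14.7] w 0.0077
x [-0.653 -0.205 -0.729] y [-0.29   0.957 -0.009] z [ 0.7    0.206 -0.684] tilt 46.8 az 0.29
```

>>> step_arm:
  steps:
    - [0,0,-0.3,0]
    - [0,0,-0.35,0]
    - [0,0,-0.35,0]
    - [0,0,-0.35,0]
    - [0,0,-0.35,0]
    - [0,0,-0.35,0]

```text
time: 19.92
position: [0.5393, -0.0409, 0.1242]
tool_rot: [-0.145, 0.898, 0.058, 0.412]
force: [1.5, 2.0, 7.7]
gripper_width: 0.0078
```

```bash
python3 go.py
```

```text
t 19.93 q [-0.32  0.21 -1.15 -0.55  0.46 -0.46] p [ 0.5393 -0.0409  0.1242] F [1.5 2.  7.7] w 0.0078
x [-0.618 -0.212 -0.757] y [-0.308  0.951 -0.015] z [ 0.723  0.224 -0.653] tilt 49.2 az 0.3
to prong, tool cm [-1.36  0.18 -2.68]  down/cm [0.757 0.015 0.653]
```

>>> step_arm:
  steps:
    - [0,0,-0.35,0]
    - [0,0,-0.35,0]
    - [0,0,-0.35,0]
    - [0,0,-0.35,0]
    - [0,0,-0.3,0]
    - [0,0,-0.2,0]

```text
time: 20.68
position: [0.5285, -0.0436, 0.1398]
tool_rot: [-0.147, 0.895, 0.061, 0.416]
force: [1.8, 1.6, 2.8]
gripper_width: 0.008
```

```bash
python3 go.py
```

```text
t 20.68 q [-0.35  0.16 -1.15 -0.49  0.48 -0.48] p [ 0.5285 -0.0436  0.1398] F [1.8 1.6 2.8] w 0.008
x [-0.611 -0.212 -0.763] y [-0.313  0.95  -0.013] z [ 0.727  0.23  -0.647] tilt 49.7 az 0.31
to prong, tool cm [-0.91  0.13 -0.8 ]  down/cm [0.763 0.013 0.647]
```

>>> step_arm:
  steps:
    - [-0.23,0,-0.2,0]
    - [-0.23,0,-0.2,0]
    - [-0.2,0,-0.15,0]
    - [-0.1,0,-0.1,0]

```text
time: 21.18
position: [0.5271, -0.0439, 0.1489]
tool_rot: [-0.146, 0.896, 0.06, 0.414]
force: [2.4, 0.0, 1.3]
gripper_width: 0.0076
```

```bash
python3 go.py;python3 - <<'E'
from h import *
a=robot.grab_frame("scene")[:,:,::-1][120:330,250:390]
A=cv2.resize(a,None,fx=2.8,fy=2.8,interpolation=2)
b=robot.grab_frame("side")[:,:,::-1][150:310,200:320];B=cv2.resize(b,None,fx=3.3,fy=3.3,interpolation=2)
C=np.zeros((590,800,3),np.uint8);C[:A.shape[0],:A.shape[1]]=A;C[:B.shape[0],400:400+B.shape[1]]=B[:590,:400]
cv2.imwrite("pics/c5.png",C)
E
```

```text
t 21.18 q [-0.35  0.13 -1.13 -0.44  0.48 -0.48] p [ 0.5271 -0.0439  0.1489] F [2.4 0.  1.3] w 0.0076
x [-0.614 -0.211 -0.76 ] y [-0.311  0.95  -0.012] z [ 0.725  0.229 -0.649] tilt 49.5 az 0.31
to prong, tool cm [-0.31  0.12 -0.11]  down/cm [0.76  0.012 0.649]
```

View pics/c5.png

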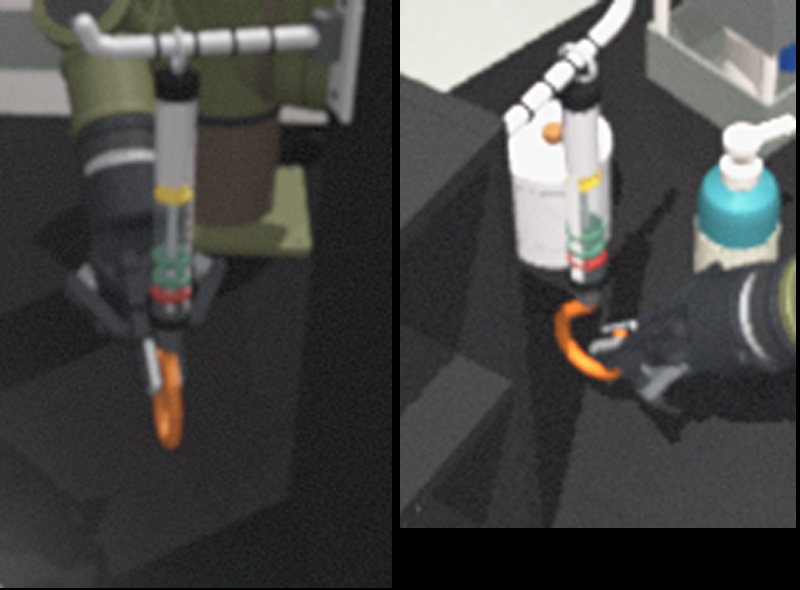

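>>> step_arm:
  steps:
    - [-0.2,0,0,0]
    - [-0.2,0,0,0]
    - [-0.1,0,0,0]

```text
time: 21.65
position: [0.5295, -0.0432, 0.1517]
tool_rot: [-0.145, 0.897, 0.06, 0.413]
force: [0.7, -1.7, -1.0]
gripper_width: 0.0078
```

```bash
python3 go.py
```

```text
t 21.65 q [-0.34  0.12 -1.12 -0.43  0.47 -0.47] p [ 0.5295 -0.0432  0.1517] F [ 0.7 -1.7 -1. ] w 0.0078
x [-0.617 -0.21  -0.759] y [-0.309  0.951 -0.012] z [ 0.724  0.227 -0.652] tilt 49.3 az 0.3
to prong, tool cm [ 0.07  0.14 -0.12]  down/cm [0.759 0.012 0.652]
```

>>> step_arm:
  steps:
    - [0,0,0,0]
    - [0,0,0,0]
    - [0,0,0,0]
    - [0,0,0,0]
    - [0,0,0,0]
    - [0,0,0,0]
  claw: -0.2

```text
time: 22.4
position: [0.5283, -0.0426, 0.1508]
tool_rot: [-0.145, 0.897, 0.061, 0.412]
force: [0.5, 1.0, -0.1]
gripper_width: 0.0517
```

>>> step_arm:
  steps:
    - [0,0,-0.6,0]
    - [0,0,-1,0]
    - [0,0,-1,0]
    - [0,0,-1.5,0]
    - [0,0,-2,0]
    - [0,0,-2,0]
    - [0,0,-2,0]
    - [0,0,-2,0]
    - [0,0,-1,0]
    - [0,0,0,0]
    - [0,0,0,0]
    - [0,0,0,0]

```text
time: 23.9
position: [0.4261, -0.0732, 0.2421]
tool_rot: [-0.145, 0.897, 0.059, 0.413]
force: [-0.2, -0.1, 0.1]
gripper_width: 0.0509
```

```bash
python3 go.py;python3 - <<'E'
from h import *
for i in range(44): a=robot.grab_frame("scene")
cv2.imwrite("pics/s6.png",robot.grab_frame("scene")[:,:,::-1])
b=cv2.imread("pics/s6.png");o=cv2.imread("pics/scene0.png")
d=lambda y0,y1,x0,x1:np.abs(b[y0:y1,x0:x1].astype(int)-o[y0:y1,x0:x1]).mean().round(1)
print("bottle",d(235,325,195,240),"tin",d(315,400,190,260),"funnel",d(335,395,290,360),"caddy ref",d(270,400,0,130))
C=np.hstack([cv2.resize(b[:, 150:390],None,fx=1.4,fy=1.4),cv2.resize(robot.grab_frame("side")[:,:,::-1][:,200:440],None,fx=1.4,fy=1.4)]);cv2.imwrite("pics/c6.png",C);st()
E
```

```text
t 23.9 q [-0.59 -0.23 -1.04  0.13  0.63 -0.7 ] p [ 0.4261 -0.0732  0.2421] F [-0.2 -0.1  0.1] w 0.0509
x [-0.616 -0.211 -0.759] y [-0.308  0.951 -0.014] z [ 0.725  0.225 -0.651] tilt 49.4 az 0.3
to prong, tool cm [-0.08 -0.07 13.94]  down/cm [0.759 0.014 0.651]
bottle 4.0 tin 2.7 funnel 2.7 caddy ref 2.5
t 26.2 q [-0.59 -0.23 -1.04  0.13  0.63 -0.7 ] p [ 0.4261 -0.0734  0.2424] F [ 0.1 -0.4 -1.1] w 0.0515
x [-0.616 -0.211 -0.759] y [-0.308  0.951 -0.015] z [ 0.725  0.225 -0.651] tilt 49.4 az 0.3
```

View pics/c6.png

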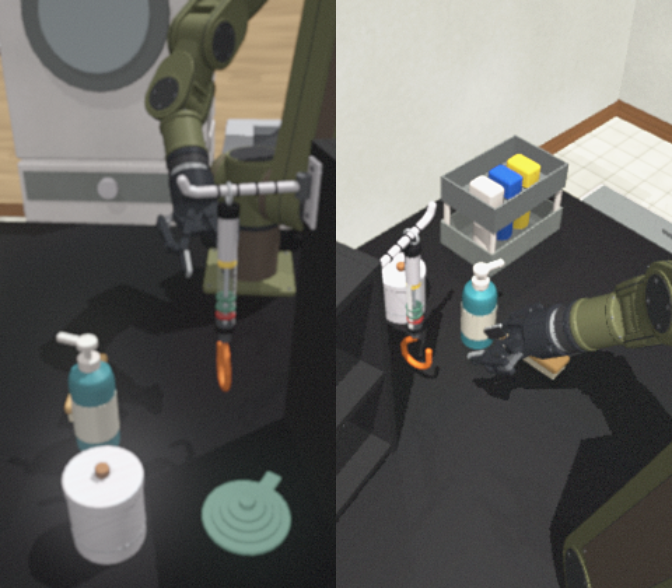

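The gripper is clear, the scale hangs straight with its disc at the top, and the bottle, tin and funnel look unmoved. Handing in.

```bash
python3 -c "
from workcell import robot
print(robot.job_done())"
```

```text
the job is handed in; nothing more can be done
None
```

I proof-loaded the hanger arm and handed the job in at about 26 s on the robot's clock; the hand-in reported no verdict.

- **Grasp:** moves allow no direct tilt, so I drove the arm against its wrist-joint limit until the gripper leaned about 39°. I then gripped the hook's prong with it.
- **Load:** I pulled the hook down until the yellow disc stood between the green rings. The tool had come down about 58 mm and the steady force was 14.7 N, with the picture showing the disc near the middle of the band. I held it there for 2.3 s.
- **Release:** I eased the hook up until the force on the tool dropped to about zero (−1 N), opened the jaws, and backed off about 14 cm.
- **Last checks:** the disc was at the top, the scale hung straight and the gripper touched nothing. The bottle, tin and funnel matched the first picture. The brush was partly hidden behind the gripper, so I could not compare it fully.
- **Disagreements:**
    - The estimates of how far the hook was drawn differed slightly: 57 mm by force, 58 mm by tool travel and 60–62 mm by picture, all inside the 54–66 mm band.
    - Under load the tool crept and its tilt grew to about 50°, so I had to correct during the pull.
    - One force reading reached about 103 N against the 120 N limit, at the end of the first fast upward move. I took it for braking, as nothing was near the arm, and ramped the moves after that.

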